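Load the assembly tray and press the heat sink into the jig corner

TASK

On the soldering bench, slide the black tray, with the finned heat sink riding on it, by its handle fully home into the slotted aluminium holder. Then, with the fingertips on the heat sink's flange, press the heat sink firmly both forward flat against the holder's upright fence and down onto the tray in one diagonal push, and finish while still holding that push: do not let go. Leave everything else on the bench where it is.

Things in the scene. Friction and masses are not known exactly. Their poses are not given: they have to be found in the camera images.
- holder: fixed aluminium tray holder: two guide rails (15 mm high) along its x, an upright fence closing the +x end, mouth at -x. Origin on the bench midway between the rails. Fence face at x = 50 mm; rails x = -45 to 50, flared ends to about -63. Slot under the rail lips 115 mm wide, 10 mm high; 96 mm open between the lips. The tray slides in on the bench itself.
- fence: upright aluminium plate of the holder, 150 mm wide (y), 12 mm thick, 50 mm high, rigid, with a slick polished face (friction about 0.15). Origin at bench level in the middle of its face towards the tray; x points into the fence (the push direction), z up.
- tray: loose black plastic tray, 0.3 kg: plate 150 (x) x 110 (y) x 6 mm, lying on the bench. Origin: centre of its underside; +x is the leading, open end that goes in and meets the fence (origin then 75 mm from the fence face). Curbs 6 mm high at y = +-42.5 mm and across at x = -40.5 mm.
- tray_handle (a point): middle of the tray's handle, 32 mm above the bench, 60 mm behind the tray's origin (tray x = -60): an upright fin 30 mm long (tray x) x 14 mm thick (tray y), 6 to 46 mm above the bench. Grip it across tray y. When the tray is home the fin is clear of the rails.
- tray_front (a point): middle of the tray's leading edge, at the bench; 75 mm ahead (tray x) of the tray's origin
- heatsink: loose aluminium L-shaped heat sink, 0.13 kg, on the tray: base 56 (x) x 60 (y) x 8 mm with a finned upright, 45 mm high over the underside, on its front part x = 8 to 28 mm, full width. Origin: centre of the underside; x towards the finned front face, z up; x is within 15 degrees of the tray's x. It slides on the tray and squares itself when pushed near its middle.
- sink_flange (a point): middle of the flange's top face, at heat sink x = -10 mm, 8 mm over its underside (14 mm above the bench). The free flat flange spans heat sink x = -28 to 8 mm, 60 mm wide; the smooth rear wall of the upright rises at x = 8 mm. Fingertips on the flange against that wall push it forward and down.
- sink_front (a point): middle of the lower edge of the heat sink's front face, 28 mm ahead (heat sink x) of its origin
- spool: bystander, to be left alone: solder wire spool, steel, 56 mm across, 46 mm high; origin at its underside
- wool_pot: bystander, to be left alone: black tip-cleaning pot with copper filling, 80 mm across, about 55 mm high over the filling; origin at its underside
- board: bystander, to be left alone: pale circuit board, 70 x 60 mm, about 12 mm high with its components; origin at its underside
- pliers: bystander, to be left alone: pliers lying flat, about 145 mm long, 11 mm high; origin at its underside
- syringe: bystander, to be left alone: flux syringe lying on the bench, about 145 mm long, 16 mm high; origin at its underside
- flux_bottle: bystander, to be left alone: small white bottle, 44 mm across, 85 mm high; origin at its underside

How it is judged:
On the way, in this order (a step that is already met when the one before it is completed fails the run):
1. the tray is fully home in the holder, its leading edge at the fence, flat on the bench (x of tray_front in the frame of fence above -0.005 m and y of tray_front in the frame of fence between -0.006 and 0.006 m and angle between the x axis of tray and the x axis of fence, either way round below 0.08 rad and height (world z) of tray below 0.004 m and angle between tray's own z axis and vertical below 0.05 rad), for 0.2 s.
2. the heat sink, on the tray, has been pushed flat against the fence (x of sink_front in the frame of fence above -0.004 m and angle between the x axis of heatsink and the x axis of fence, either way round below 0.05 rad and angle between heatsink's own z axis and vertical below 0.05 rad and z of heatsink in the frame of tray between 0.004 and 0.009 m), for 0.2 s.
At the end, for the whole second after the job is handed in: Fingers press the heat sink (>3 N); it bears on the fence (>2 N) and tray (>5 N), is at rest, flat, within 4 mm of the fence and square to 0.05 rad; the tray lies flat in the slot, leading edge within 5 mm of the fence, 6 mm of its middle, square to 0.08 rad (all of step 1 and all of step 2 and contact force between heatsink and fence above 2 N and contact force between heatsink and tray above 5 N and contact force between the fingers and heatsink above 3 N and linear speed of heatsink below 0.01 m/s); the arm keeps its last pose, push and grip.
It fails at once if another thing on the bench is pushed away (over 30 mm) (distance of any of spool, wool_pot, board, pliers, syringe, flux_bottle from where it was at the start of the episode above 0.03 m).
It also fails if it takes over 58 s, if anything falls off the work surface, if the arm or the gripper's body presses on something with over 40 N, if the wrist force passes 120 N, or if a joint passes its speed limit or range.

ROBOT

A 7-joint arm with a two-finger parallel gripper is mounted at the origin on the work surface. World frame = base frame: x ahead of the robot, y to its left, z up, the work surface at z = 0. Lengths are in m, angles in rad, forces in N, time in s.
With the tool pointing down it reaches from about 0.425 to 0.95 m from the base axis. Payload 4.7 kg.
Tool frame: the origin (TCP) lies midway between the tips of the shut fingers; the grasp point (between the pads) lies 19 mm behind it; z points along the fingers, y is the line along which they close (so a half turn about z gives the same grasp; the last joint's range is limited). The gripper opens to 85 mm and grips with 20 to 120 N. Pads are 22 mm wide; open, the fingers measure 114 mm over their backs; the gripper's body (76 mm by 85 mm) begins 54 mm behind the grasp point. The pads swing forward as they close: fully open they stand 13 mm farther back than shut.
Start: joints at [-0.029, 0.469, -0.049, 1.532, 0.024, 1.141, -0.082], TCP at [0.675, 0, 0.231] pointing down, gripper open.
Joint ranges: [-2.59, 2.59], [-0.33, 1.99], [-1.39, 1.29], [0.1, 2.45], [-1.04, 4.18], [0.21, 1.99], [-2.66, 2.66]. Speed limits (rad/s): [2.57, 2.57, 3.14, 3.14, 3.14, 3.14, 3.14].

INTERFACE

Orientations are given as a 3x3 rotation matrix whose columns are the frame's x, y, z axes.
In Python, from rig import arm, telemetry, viewer, finish_job, spotter gives the robot as it stands. Calls block until the motion is done:
- arm.movep(position, orientation): joint-space move of the TCP to a pose.
- arm.move_l(position, attitude=None, feed=0.15, until_force=None): straight line of the TCP; attitude=None keeps the orientation; feed is the mean speed in m/s. With until_force (N) it stops when the force on the tool has changed by that much, and returns True; else False.
- arm.move_joints(angles): joint-space move.
- arm.command_gripper(opening, newtons=None): finger opening in m; newtons is the grip in N (None keeps the last); returns when the fingers have stopped.
- arm.sleep(seconds).
- arm.inverse_kinematics(position, orientation): joint angles nearest the present ones, or None.
- telemetry.sense(): the state.
- viewer.camera(name): name is "scene" or "side" or "wrist"; returns (picture, depth): 480x640x3 uint8, red, green, blue; 480x640 float32, m along the optical axis (not along the pixel's ray), 0 where there is no reading.
- viewer.camera_params(name): a dict with "K" (3x3 intrinsics, pixels), "position" and "rotation" of the camera in the world; the wrist camera has in their place "tool_from_camera" (4x4, takes a point from camera to tool coordinates, whose origin is the TCP and whose axes are the flange's). Camera axes: x right, y down, z forward; pixel columns grow to the right and rows downward; lengths in m; the calibration is good to about 2 mm. A picture is of the moment at which its call begins: read the wrist's pose just before it. camera_params takes no time and is no camera call.
A pose or a line that the arm cannot do raises arm.Unreachable and nothing moves.
- finish_job(): hands the job in; it is judged then, once.
Trained networks look in the newest picture that a camera, given by its name, has taken for a name from the list of things; names that differ only in an ending like _2 or _b are one class to them, and where a whole thing is asked for, a point or a joint stands for the part that bears it (a point fixed in the world has none). Each returns a list of dicts, best first, with "score" (0 to 1); they miss things now and then, are a little off and sometimes report something else, mostly with a low value. They report only what shows in the picture. A call takes as long as a camera call.
- spotter.spot_in(camera, name): "position" ([x, y, z] in m, in world coordinates, good to about 4 mm: the middle of the surface that is visible of it).
- spotter.regions_of(camera, name): "region" (480x640 bool, what is visible of it).
- spotter.tip_of(camera, name): "position" ([x, y, z] in m, in world coordinates, good to about 4 mm: a listed point, or the origin of a listed thing).
The state is a dict: "time_s": time; "joint_pos": joint angles; "qd": joint speeds; "joint_efforts": joint torques, N m; "position": TCP position; "tcp_rot": TCP orientation; "wrist_force": force on the tool from outside, world axes, zero at the start; "ft_torque": the same for the moment, N m; "finger_gap": finger opening in m; "gripper_force": force on a finger pad.
Only numpy, scipy, OpenCV 4.12 (cv2) and the standard library are available. Lean on these libraries where they do the work, as an engineer would, in place of code of your own. Each camera call takes 0.05 s, during which the arm holds its last target. There are 200 camera calls.

## Working session

There is one attempt and no reset: what is moved stays moved. The work goes in short steps, each a Python script; the robot and the scene stay as the last script left them, time stands still between calls to the robot, and variables do not carry over. Pictures are saved under pics/ and viewed, at most 10 in all, crops included, and the job is handed in when it is done.

```bash
mkdir -p pics; ls
python3 - <<'E'
from rig import arm, telemetry, viewer, finish_job, spotter
import cv2, numpy as np
for c in ["scene","side"]:
    p,d=viewer.camera(c); cv2.imwrite(f"pics/{c}0.png",p[:,:,::-1])
    q=viewer.camera_params(c); print(c,q["position"].round(3) if hasattr(q["position"],'round') else q["position"])
    for n in ["tray_handle","tray_front","tray","sink_flange","sink_front","heatsink","fence","holder"]:
        r=spotter.tip_of(c,n); print(n,[(np.round(x["position"],4).tolist(),round(x["score"],2)) for x in r[:2]])
    for n in ["spool","wool_pot","board","pliers","syringe","flux_bottle"]:
        r=spotter.tip_of(c,n); print(n,[(np.round(x["position"],3).tolist(),round(x["score"],2)) for x in r[:1]])
print(telemetry.sense())
E
```

```text
pics
rig.py
scene [1.275 0.312 1.167]
tray_handle [([0.5819, -0.2034, 0.0308], 0.78)]
tray_front [([0.615, -0.073, -0.0017], 0.79), ([0.5978, -0.1414, 0.0149], 0.64)]
tray [([0.5973, -0.1434, 0.0], 0.7)]
sink_flange [([0.5924, -0.1395, 0.0128], 0.68), ([0.4109, 0.3585, 0.0003], 0.53)]
sink_front [([0.6117, -0.1054, 0.0036], 0.68), ([0.6169, -0.0706, -0.0027], 0.31)]
heatsink [([0.6003, -0.1306, 0.0069], 0.82)]
fence [([0.5265, 0.1628, 0.0022], 0.97)]
holder []
spool [([0.738, 0.077, 0.003], 0.82)]
wool_pot [([0.745, -0.2, -0.002], 0.68)]
board [([0.74, -0.028, -0.004], 0.73)]
pliers [([0.545, -0.428, 0.002], 0.78)]
syringe [([0.41, 0.359, 0.003], 0.67)]
flux_bottle [([0.58, 0.405, -0.001], 0.92)]
side [0.487 0.86  0.598]
tray_handle [([0.5814, -0.2039, 0.0308], 0.56)]
tray_front [([0.6145, -0.073, 0.0006], 0.94), ([0.5968, -0.1441, 0.01], 0.7)]
tray [([0.595, -0.1449, 0.0001], 0.64), ([0.7454, -0.0269, -0.0009], 0.35)]
sink_flange [([0.5946, -0.142, 0.0126], 0.89), ([0.4114, 0.3589, 0.001], 0.64)]
sink_front [([0.6108, -0.1051, 0.0048], 0.89)]
heatsink [([0.6028, -0.1305, 0.0055], 0.
[... 535 characters left out ...]
965642e-04,  9.39071119e-04, -1.15241429e-03,
       -1.09468980e-03,  5.78636322e-04,  4.51157300e-04]), 'joint_efforts': array([-3.47906307e-04, -5.10156941e+01, -4.66134225e-02, -2.38007945e+01,
        1.09264613e-02,  9.63221246e-04,  3.45524381e-05]), 'position': array([6.75000377e-01, 3.37260883e-05, 2.31347215e-01]), 'tcp_rot': array([[-4.32481936e-06,  9.99999998e-01,  6.59816260e-05],
       [ 1.00000000e+00,  4.32326423e-06,  2.35692394e-05],
       [ 2.35689541e-05,  6.59817279e-05, -9.99999998e-01]]), 'wrist_force': array([-0.50114898,  0.83801235, -0.31036016]), 'ft_torque': array([ 0.03220314, -0.0535703 ,  0.03366456]), 'gripper_force': 0.0, 'finger_gap': 0.08552057879921293}
```

```bash
cat > h.py <<'E'
from rig import arm, telemetry, viewer, finish_job, spotter
import cv2, numpy as np
def cloud(c):
    s=telemetry.sense() if c=="wrist" else None
    p,d=viewer.camera(c); q=viewer.camera_params(c); K=np.array(q["K"])
    v,u=np.mgrid[:480,:640]
    P=np.stack([(u-K[0,2])/K[0,0]*d,(v-K[1,2])/K[1,1]*d,d],-1)
    if s is None: R,t=np.array(q["rotation"]),np.array(q["position"])
    else:
        T=np.array(q["tool_from_camera"]); R=s["tcp_rot"]@T[:3,:3]; t=s["tcp_rot"]@T[:3,3]+s["position"]
    P=P@R.T+t; P[d==0]=np.nan
    return p,P
def rect(P,c,r,z0,z1):
    m=(np.hypot(P[...,0]-c[0],P[...,1]-c[1])<r)&(P[...,2]>z0)&(P[...,2]<z1)
    X=P[m]
    if len(X)<8: return len(X)
    (cx,cy),wh,a=cv2.minAreaRect((X[:,:2]*1000).astype(np.float32))
    cc=X[:,:2].mean(0); _,_,V=np.linalg.svd(X[:,:2]-cc,full_matrices=False)
    return len(X),round(cx,1),round(cy,1),np.round(wh,1),round(a,1),"pca",(cc*1000).round(1),round(np.degrees(np.arctan2(V[0,1],V[0,0]))%180,2),"z",np.median(X[:,2]).round(4)
E
python3 - <<'E'
from h import *
for c in ["scene","side"]:
    p,P=cloud(c)
    print(c,"fence",rect(P,(.524,.166),.1,.046,.056))
    print("handle",rect(P,(.5817,-.2036),.03,.042,.052))
    print("sinktop",rect(P,(.605,-.118),.045,.047,.056))
    print("railtop",rect(P,(.534,.111),.09,.012,.019))
E
```

```text
scene fence (265, 524.0, 168.8, array([151.7,  11.9]), 7.4, 'pca', array([527.8, 169.1]), np.float64(7.26), 'z', np.float64(0.049))
handle (51, 583.9, -197.7, array([29.2, 14.5]), 79.4, 'pca', array([ 584.5, -197.6]), np.float64(78.53), 'z', np.float64(0.0443))
sinktop (88, 609.1, -114.4, array([21.6, 56.2]), 69.2, 'pca', array([ 611.5, -118.4]), np.float64(163.7), 'z', np.float64(0.0502))
railtop (540, 532.2, 125.7, array([143.3, 147.3]), 6.9, 'pca', array([536.3, 117.9]), np.float64(7.54), 'z', np.float64(0.0144))
side fence (340, 524.5, 166.3, array([149.3,  16.8]), 8.0, 'pca', array([524.9, 167.9]), np.float64(7.17), 'z', np.float64(0.0482))
handle (29, 582.5, -200.7, array([28.1, 13. ]), 79.9, 'pca', array([ 582.4, -199.8]), np.float64(75.86), 'z', np.float64(0.044))
sinktop (74, 605.9, -116.4, array([23.3, 62.4]), 68.8, 'pca', array([ 604.2, -117. ]), np.float64(157.98), 'z', np.float64(0.0488))
railtop (432, 530.7, 118.2, array([138.3, 133.7]), 7.7, 'pca', array([531.9, 117.8]), np.float64(13.45), 'z', np.float64(0.0138))
```

View pics/scene0.png

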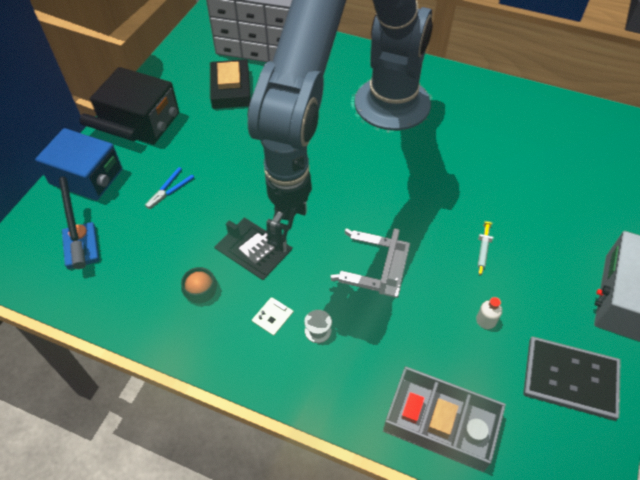

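View pics/side0.png

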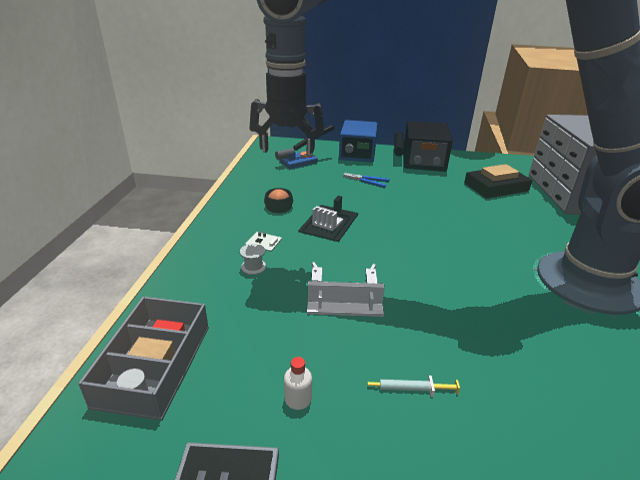

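```bash
cat >> h.py <<'E'
def Rz(deg):
    a=np.radians(deg); c,s=np.cos(a),np.sin(a)
    return np.array([[c,s,0],[s,-c,0],[0,0,-1.]])
E
python3 - <<'E'
from h import *
print(np.array(viewer.camera_params("wrist")["tool_from_camera"]).round(3))
arm.movep([.54,.05,.26],Rz(97.3))
p,P=cloud("wrist"); cv2.imwrite("pics/w1.png",p[:,:,::-1])
print("fence",rect(P,(.524,.166),.1,.045,.056))
for n in ["fence","holder"]: print(n,[(np.round(x["position"],4).tolist(),round(x["score"],2)) for x in spotter.tip_of("wrist",n)[:2]])
f=np.array([np.cos(np.radians(97.3)),np.sin(np.radians(97.3))])
for s in (1,-1):   # rails: each side
    c=np.array([.525,.1616])-.05*f+s*.058*np.array([-f[1],f[0]])
    print("rail",s,rect(P,c,.04,.011,.019))
arm.movep([.58,-.2,.26],Rz(76))
p,P=cloud("wrist"); cv2.imwrite("pics/w2.png",p[:,:,::-1])
print("handle",rect(P,(.5817,-.2036),.03,.042,.052))
print("sinktop",rect(P,(.605,-.118),.045,.047,.056))
for n in ["tray_handle","tray_front","tray","heatsink","sink_front","sink_flange"]: print(n,[(np.round(x["position"],4).tolist(),round(x["score"],2)) for x in spotter.tip_of("wrist",n)[:2]])
cv2.imwrite("pics/w12.png",cv2.resize(np.vstack([cv2.imread("pics/w1.png"),cv2.imread("pics/w2.png")]),(400,600)))
print(telemetry.sense()["time_s"])
E
```

```text
[[-0.    -0.947 -0.322  0.083]
 [ 1.     0.    -0.     0.001]
 [ 0.    -0.322  0.947 -0.142]
 [ 0.     0.     0.     1.   ]]
fence (2645, 525.6, 166.9, array([150. ,  12.3]), 7.2, 'pca', array([526.4, 166.9]), np.float64(7.16), 'z', np.float64(0.0493))
fence [([0.5231, 0.1593, -0.004], 0.64)]
holder []
rail 1 (1715, 474.2, 104.9, array([21.7, 79.5]), 7.1, 'pca', array([474.3, 106.1]), np.float64(97.17), 'z', np.float64(0.0144))
rail -1 (1716, 590.7, 119.8, array([21.9, 79.5]), 7.1, 'pca', array([590.3, 121. ]), np.float64(97.28), 'z', np.float64(0.0144))
handle (404, 582.9, -201.6, array([30.3, 13.1]), 76.0, 'pca', array([ 583. , -200.9]), np.float64(76.56), 'z', np.float64(0.0452))
sinktop (836, 607.0, -116.1, array([20. , 60.1]), 68.2, 'pca', array([ 606.1, -118.4]), np.float64(158.31), 'z', np.float64(0.0503))
tray_handle [([0.5831, -0.2017, 0.0366], 0.79)]
tray_front [([0.6169, -0.0721, 0.0], 0.75)]
tray []
heatsink [([0.5996, -0.134, 0.0062], 0.69)]
sink_front [([0.6101, -0.1051, 0.0072], 0.68)]
sink_flange [([0.5962, -0.1443, 0.011], 0.95)]
3.7333
```

View pics/w12.png

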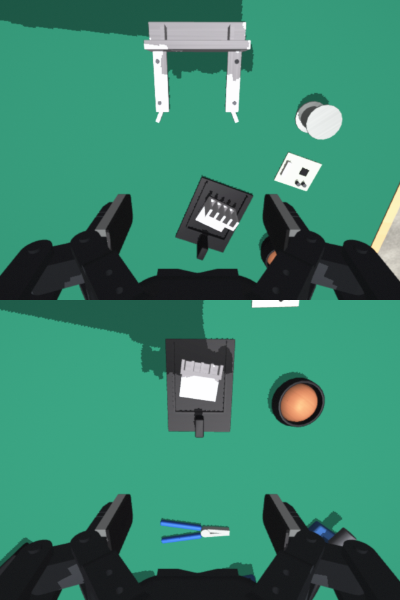

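```bash
cat >> h.py <<'E'
YAW=97.15; f=np.array([np.cos(np.radians(YAW)),np.sin(np.radians(YAW))]); F=np.array([.5263,.1609])
l=np.array([-f[1],f[0]])
def W(x,y,z): return np.r_[F+x*f+y*l,z]      # fence frame -> world
def inF(p): d=np.array(p)[:2]-F; return np.array([d@f,d@l,p[2]])
E
python3 - <<'E'
from h import *
R=Rz(76)
arm.command_gripper(.045,60)
arm.movep([.583,-.2015,.10],R)
print(arm.move_l([.583,-.2015,.018],feed=.08,until_force=12))
s=telemetry.sense(); print(s["position"],s["wrist_force"])
arm.command_gripper(.0,60)
s=telemetry.sense(); print(s["position"],s["finger_gap"],s["gripper_force"],s["wrist_force"])
p0=s["position"]
print(arm.move_l(W(-.135-.15,0,p0[2]),Rz(YAW),feed=.05,until_force=20))
s=telemetry.sense(); print(inF(s["position"]),s["finger_gap"],s["wrist_force"],s["time_s"])
p,P=cloud("wrist"); cv2.imwrite("pics/w3.png",p[:,:,::-1])
print("rails",[rect(P,W(-.05,y,0),.04,.011,.019) for y in(.058,-.058)])
for n in ["tray_front","sink_front","fence"]: print(n,[inF(x["position"]).round(4) for x in spotter.tip_of("wrist",n)[:1]])
p,P=cloud("side");
for n in ["tray_front","sink_front","tray","tray_handle"]: print(n,[inF(x["position"]).round(4) for x in spotter.tip_of("side",n)[:1]])
E
```

```text
False
[ 0.58352351 -0.20164656  0.01856478] [-0.07215295 -0.48269286  0.87330836]
[ 0.5832101  -0.2016195   0.01865622] 0.012884084127005502 61.40643239021301 [-0.77412987  0.18099544  4.95409374]
False
[-2.84902694e-01  1.54710311e-05  1.86098465e-02] 0.013122577135728241 [ 2.40360782 -2.68072666  3.19825018] 8.25
rails [0, 0]
tray_front []
sink_front [array([-0.2166, -0.0031,  0.0069])]
fence []
tray_front [array([-0.1507,  0.0008, -0.0002])]
sink_front [array([-0.1874, -0.006 ,  0.0064])]
tray [array([-0.2257,  0.0013, -0.0011])]
tray_handle [array([-0.2856,  0.0038,  0.0331])]
```

View pics/w3.png

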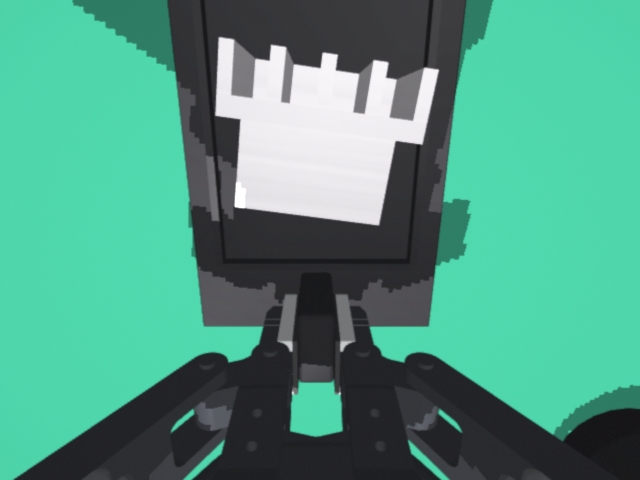

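The wrist picture shows the fin gripped centrally at (317,310), the tray square to the tool, and the sink at (320,130) turned by about 6°. Next I slide the tray in.

Run:
```python
from h import *
z=telemetry.sense()["position"][2]
def show(t):
    s=telemetry.sense(); print(t,inF(s["position"]).round(4),"F",s["wrist_force"].round(1),"gap",round(s["finger_gap"],4),round(s["time_s"],2))
if arm.move_l(W(-.16,0,z),feed=.05,until_force=18): show("contact early")
else:
    show("near"); print(arm.move_l(W(-.129,0,z),feed=.02,until_force=18)); show("end")
for c in ["side","scene"]:
    p,P=cloud(c); cv2.imwrite(f"pics/{c}2.png",p[:,:,::-1])
    for n in ["tray_front","tray","tray_handle","sink_front","sink_flange","fence"]: print(c,n,[inF(x["position"]).round(4) for x in spotter.tip_of(c,n)[:1]])
```

```text
near [-0.1614  0.0011  0.0186] F [ 0.2 -6.1  5.7] gap 0.0129 11.35
False
end [-0.1346  0.0011  0.0186] F [  2.8 -14.2   5.3] gap 0.013 13.05
side tray_front []
side tray [array([-0.0735,  0.0036, -0.0002])]
side tray_handle [array([-0.1368,  0.002 ,  0.0328])]
side sink_front [array([-0.0371, -0.0032,  0.0074])]
side sink_flange [array([-0.0765,  0.0043,  0.0112])]
side fence [array([-0.0002,  0.0044, -0.0023])]
scene tray_front [array([-0.0021,  0.0026, -0.0023])]
scene tray [array([-0.0766,  0.0021, -0.0003])]
scene tray_handle [array([-0.1366, -0.0004,  0.0299])]
scene sink_front [array([-0.0358, -0.0012,  0.0049])]
scene sink_flange [array([-0.0701,  0.0043,  0.0159])]
scene fence [array([ 0.0004, -0.0009, -0.0007])]
```

Run:
```python
from h import *
def show(t):
    s=telemetry.sense(); print(t,inF(s["position"]).round(4),"F",s["wrist_force"].round(1),"gap",round(s["finger_gap"],4),round(s["time_s"],2))
z=telemetry.sense()["position"][2]
print(arm.move_l(W(-.124,0,z),feed=.02,until_force=14)); show("press")
arm.sleep(.3); show("hold")
arm.command_gripper(.045); show("open")
q=telemetry.sense()["position"]
arm.move_l(np.r_[q[:2],.14],feed=.12)
arm.command_gripper(0,60)
arm.movep(W(-.15,0,.2),Rz(YAW)); show("up")
p,P=cloud("wrist"); cv2.imwrite("pics/w4.png",p[:,:,::-1])
print("handle",rect(P,W(-.135,0,0),.03,.042,.052))
a=rect(P,W(-.135,0,0),.03,.042,.052); print(inF([a[1]/1e3,a[2]/1e3,0]))
a=rect(P,W(-.045,0,0),.034,.047,.056); print("sinktop",a,inF([a[1]/1e3,a[2]/1e3,0]))
for n in ["tray_front","tray","tray_handle","sink_front","sink_flange"]: print(n,[inF(x["position"]).round(4) for x in spotter.tip_of("wrist",n)[:1]])
```

```text
False
press [-0.1346  0.0011  0.0189] F [  3.6 -23.1   7.2] gap 0.0129 14.15
hold [-0.1346  0.0011  0.0189] F [  2.9 -23.5   6.8] gap 0.0127 14.45
open [-0.1225  0.0008  0.0181] F [-0.  -0.8 -0.4] gap 0.0448 14.86
up [-0.1508 -0.0008  0.2015] F [ 0.1  0.  -1.3] gap -0.0001 16.88
handle (593, 542.8, 26.9, array([13.9, 30.1]), 7.7, 'pca', array([542.8,  27.6]), np.float64(96.25), 'z', np.float64(0.0451))
[-0.13501169  0.00030694  0.        ]
sinktop (1300, 533.8, 115.3, array([20. , 60.1]), 89.7, 'pca', array([533.7, 112.9]), np.float64(179.81), 'z', np.float64(0.0504)) [-0.04617891 -0.00176596  0.        ]
tray_front [array([-0.0007,  0.0005, -0.001 ])]
tray []
tray_handle [array([-0.073 , -0.0006,  0.0131])]
sink_front [array([-0.0356,  0.0008,  0.0094])]
sink_flange [array([-0.0767,  0.0039,  0.0133])]
```

View pics/w4.png

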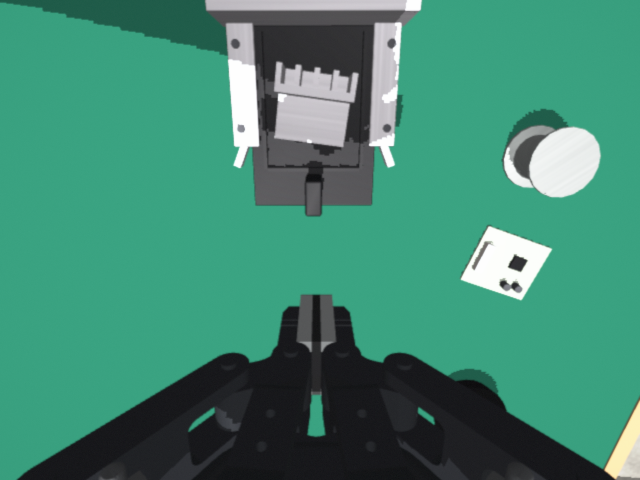

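The tray is home, with its front at the fence in the wrist picture. The sink sits at (313,105), turned by about 7°, its flange towards the handle. Next is the push.

Run:
```python
from h import *
def show(t):
    s=telemetry.sense(); print(t,inF(s["position"]).round(4),"F(f,l,z)",np.round([s["wrist_force"][:2]@f,s["wrist_force"][:2]@l,s["wrist_force"][2]],1),round(s["time_s"],2))
arm.movep(W(-.075,.001,.08),Rz(YAW)); show("above")
print(arm.move_l(W(-.075,.001,.008),feed=.03,until_force=5)); show("touch")
z=telemetry.sense()["position"][2]
arm.move_l(W(-.075,.001,z+.0025),feed=.03); show("lift")
print(arm.move_l(W(-.020,.0,z+.0025),feed=.03,until_force=8)); show("fwd")
p,P=cloud("side")
for n in ["sink_front","heatsink"]: print(n,[inF(x["position"]).round(4) for x in spotter.tip_of("side",n)[:1]])
for c in ["scene","wrist"]:
    p,P=cloud(c); cv2.imwrite(f"pics/{c}5.png",p[:,:,::-1]); a=rect(P,W(-.018,0,0),.045,.0495,.056); print(c,a)
```

```text
above [-0.0756  0.0003  0.0804] F(f,l,z) [-0.2 -0.1  0.4] 17.81
True
touch [-0.075   0.001   0.0141] F(f,l,z) [0.3 1.  4.5] 19.75
lift [-0.075   0.0008  0.0168] F(f,l,z) [ 0.2 -0.2 -0.6] 20.01
True
fwd [-0.0311  0.0006  0.0163] F(f,l,z) [-0.9 -0.3  0.2] 21.37
sink_front []
heatsink [array([-0.0287, -0.004 ,  0.0038])]
scene (126, 527.6, 160.1, array([75. , 31.5]), 3.7, 'pca', array([528.7, 160.2]), np.float64(178.05), 'z', np.float64(0.0509))
wrist (8525, 528.0, 159.0, array([68.5, 64.1]), 44.4, 'pca', array([527.9, 153.2]), np.float64(6.05), 'z', np.float64(0.0502))
```

View pics/wrist5.png

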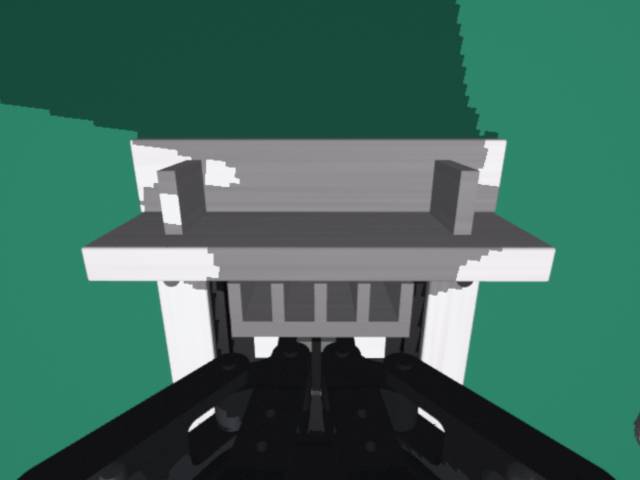

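The picture shows the sink squared against the fence: its fin row at (320,310) is parallel to the fence edge at y≈280. Next, the diagonal push.

Run:
```python
from h import *
def show(t):
    s=telemetry.sense(); F3=np.array([s["wrist_force"][:2]@f,s["wrist_force"][:2]@l,s["wrist_force"][2]]); print(t,inF(s["position"]).round(4),"F",F3.round(1),round(s["time_s"],2)); return F3
x,z=-.029,.0160
for i in range(14):
    F3=show(i)
    if F3[0]<-11 and F3[2]>15: break
    if F3[0]>-12: x+=.0015
    if F3[2]<16: z-=.0015
    arm.move_l(W(x,0,z),feed=.02); arm.sleep(.15)
print(x,z); arm.sleep(1); show("held")
for c in ["side","wrist"]:
    p,P=cloud(c); cv2.imwrite(f"pics/{c}6.png",p[:,:,::-1])
    for n in ["sink_front","heatsink","tray","tray_front"]: print(c,n,[inF(q["position"]).round(4) for q in spotter.tip_of(c,n)[:1]])
```

```text
0 [-0.0314  0.0012  0.0158] F [ 0.4  0.6 -0.3] 21.62
1 [-0.0311  0.0006  0.0146] F [-7.8  2.3  4.9] 22.14
2 [-0.0311  0.0004  0.0141] F [-11.    4.   13.1] 22.55
3 [-0.0311  0.0004  0.014 ] F [-14.2   7.8  25.4] 22.96
-0.024499999999999997 0.011500000000000002
held [-0.0311  0.0004  0.014 ] F [-13.4   6.8  26.7] 23.96
side sink_front [array([ 0.2378, -0.0776,  0.002 ])]
side heatsink [array([-0.0278, -0.    ,  0.0062])]
side tray [array([-0.0747,  0.0013,  0.002 ])]
side tray_front []
wrist sink_front []
wrist heatsink [array([-0.0291, -0.0019,  0.006 ])]
wrist tray []
wrist tray_front []
```

View pics/wrist6.png

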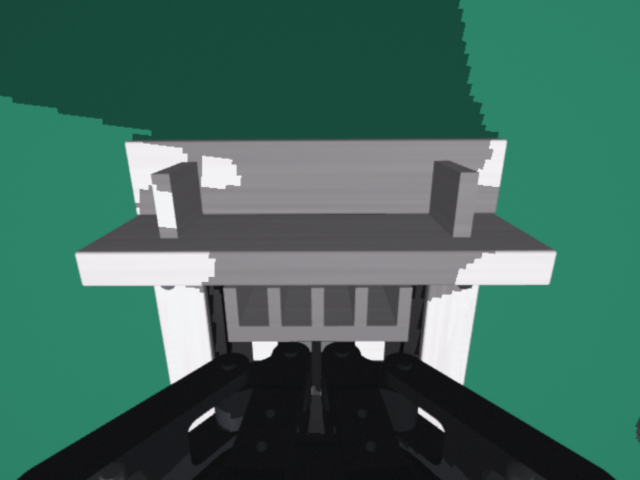

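The sink is still square and bearing on the fence (fin row at (317,315)). I'll add some forward push for margin, then hand in while holding.

Run:
```python
from h import *
arm.move_l(W(-.0195,0,.0115),feed=.02); arm.sleep(.7)
s=telemetry.sense(); print(inF(s["position"]).round(4),s["wrist_force"].round(1),s["wrist_force"][:2]@f,abs(s["qd"]).max(),s["time_s"])
if s["wrist_force"][:2]@f<-14 and s["wrist_force"][2]>10: print(finish_job())
```

```text
[-0.0311  0.0005  0.014 ] [ -4.  -24.7  28.1] -24.046836854279512 0.0016635865309229747 25.5583
the job is handed in; nothing more can be done
None
```

The job is handed in at about 25.6 s of the 58 s allowed: the tray is fully home in the holder, and the heat sink is held square against the fence with a steady push of about 24 N forward and 28 N down; no verdict was returned.

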